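Stand up the tipped-out tote and weigh it empty on the spring scale

ROBOT

A 6-joint arm with a two-finger parallel gripper is mounted at the origin on the work surface; the furniture and walls round the work are solid. World frame = base frame: x ahead of the robot, y to its left, z up, the work surface at z = 0. Lengths are in m, angles in rad, forces in N, time in s.
With the tool pointing down it reaches from about 0.35 to 0.775 m from the base axis. Payload 5.5 kg.
Tool frame: the origin (TCP) lies midway between the tips of the shut fingers; the grasp point (between the pads) lies 19 mm behind it; z points along the fingers, y is the line along which they close (so a half turn about z gives the same grasp; the last joint's range is limited). The gripper opens to 85 mm and grips with 20 to 120 N. Pads are 22 mm wide; open, the fingers measure 114 mm over their backs; the gripper's body (76 mm by 85 mm) begins 54 mm behind the grasp point. The pads swing forward as they close: fully open they stand 13 mm farther back than shut.
Start: joints at [-1.476, 0.313, 0.046, 1.304, 0, 1.431], TCP at [0.134, -0.559, 0.203] pointing down, gripper open.
Joint ranges: [-2.76, 2.76], [-0.86, 1.69], [-1.03, 1.26], [-2.2, 2.34], [-1.47, 1.5], [-3.14, 3.14]. Speed limits (rad/s): [2.57, 2.57, 3.14, 3.14, 3.14, 3.14].

INTERFACE

Orientations are given as a rotation vector (axis times angle).
In Python, from bench import get_state, grab_frame, get_calibration, sign_off, spot_in, place_of gives the robot as it stands.
- The arm moves only by the tool arm_command, never from a script. Its argument "commands" is a list that holds one entry, the list of rows, each a list of 4 numbers: the shift along the tool's x, y, z normalised to -1 to 1, where 1 is 0.1 m, then the turn about the tool's z normalised to -1 to 1, where 1 is 45 degrees. A call has exactly 10 rows; each row is the pose to reach, as a shift and turn from the pose commanded when the call began, along the tool's axes at that moment; what a row does not reach only later rows make up. A row lasts 1/12 s, in which the tool goes at most 41.7 mm and 7.16 degrees, less where a joint would pass 70% of its speed; a pose out of reach is approached as far as the arm can. A call with a number of a shift or a turn outside -1 to 1 is refused whole. A call with a gripper value outside its range is refused whole. "gripper" is the opening, from -1 (shut) to 1 (fully open), set as the call begins (left out, the last holds). The fingers move at their own pace and stop on an object; "newtons" is the grip in N (left out, the last holds). Time passes only in rows, so rows that repeat a pose let the fingers close, or fill a call up. It gives the time, the measured TCP pose, the force, the opening and the grip force at its end, in the units of the state.
- get_state(): the state, without advancing time (a new reading comes with each control period).
- grab_frame(name): name is "scene" or "top" or "wrist"; returns the picture (400x640x3 uint8, red, green, blue); there is no depth.
- get_calibration(name): a dict with "K" (3x3 intrinsics, pixels), "R" (3x3) and "t" (3): a world point X has camera coordinates R X + t. Camera axes: x right, y down, z forward; pixel columns grow to the right and rows downward; lengths in m; the calibration is good to about 2 mm. A picture is of the moment at which its call begins: read the wrist's pose just before it. get_calibration takes no time and is no camera call; for the wrist camera it gives the pose at the moment of the call.
- sign_off(): hands the job in; it is judged then, once.
Trained networks look in the newest picture that a camera, given by its name, has taken for a name from the list of things; names that differ only in an ending like _2 or _b are one class to them, and where a whole thing is asked for, a point or a joint stands for the part that bears it (a point fixed in the world has none). Each returns a list of dicts, best first, with "confidence" (0 to 1); they miss things now and then, are a little off and sometimes report something else, mostly with a low value. They report only what shows in the picture. A call takes as long as a camera call.
- spot_in(name, camera): "at" ([x, y, z] in m, in world coordinates, good to about 4 mm: the middle of the surface that is visible of it).
- place_of(name, camera): "at" ([x, y, z] in m, in world coordinates, good to about 4 mm: a listed point, or the origin of a listed thing).
The state is a dict: "time": time; "qpos": joint angles; "joint_velocities": joint speeds; "tau": joint torques, N m; "position": TCP position; "tool_rot": TCP orientation; "force": force on the tool from outside, world axes, zero at the start; "moment": the same for the moment, N m; "width": opening from 0.0 (shut) to 1.0 (fully open); "gripper_force": force on a finger pad.
Only numpy, scipy, OpenCV 4.12 (cv2) and the standard library are available. Lean on these libraries where they do the work, as an engineer would, in place of code of your own. Each camera call takes 0.05 s, during which the arm holds its last target. There are 200 camera calls.

TASK

The small carpenter's tote was tipped out and lies on its side: stand it upright on the table and let go of it, then take it by its handle bar and hang it by the steel-sleeved middle of the bar on the hook of the spring scale to weigh it empty. Ease it down in the hand until the spring carries all of it, so that the pointer sinks slowly and is never let drop, then let go and leave the tote hanging level and still. Leave the other things on the table where they are.

Things in the scene. Friction and masses are not known exactly. Their poses are not given: they have to be found in the camera images.
- tote: open wooden tote (tool carrier), pale wood, 170 mm long, 84 wide, 129 tall, 0.3-0.55 kg; bottom 12 mm, long sides 8 mm thick and 41 mm tall. Origin: centre of its underside; z points from there up to the handle, y along its length and handle, x across. Centre of mass near z = 30 mm. It starts lying on a long side (z level, origin 42 mm above the table), handle towards the robot's right.
- ear (a point): on the tote's end board that starts farther from the robot: middle of its 9 mm thickness, 72 mm above the underside, at y = -80 mm; axes as the tote's. Above the 41 mm sides each end board rises freely as a rounded ear, about 40 mm wide (x) here, 36 mm from 83 mm up to its top at 129 mm. It can be pinched across its thickness.
- handle_mid (a point): middle of the tote's handle bar, 110 mm above the underside; axes as the tote's. The bar is dark wood, 16x16 mm with rounded edges, and spans the 152 mm between the end boards along y; a 26 mm sheet-steel sleeve (flush) marks its middle. Between the bar's underside and the rim of the sides the tote is open (61 mm), so the hook can enter under the bar from the side.
- scale: spring scale bolted to the table: iron base plate 170x130x14 mm, grey square column 40x40 mm, 308 mm tall with its brass nut; origin on the column's axis at table height. The hook reaches out from the column along the scale's -x axis, roughly towards the robot's right; the base plate runs from x = -115 to +55 mm; a graduated plate stands on its -y side.
- hook_seat (a point): seat of the scale's hook: on top of the flat steel hook (18 mm wide, 8 thick) where a load's bar rests, 125 mm from the column axis along the scale's -x, 190 mm above the table when empty; sinks with the load. Axes as the scale's. The hook lies in the x-z plane: seat level for 25 mm along x, then sides slope up and apart. A bar held along y comes in over the tip, then down.
- hook_tip (a point): top of the hook's outer tip, 25 mm above the seat and 31 mm further from the column. On the column side the hook rises only 16 mm above the seat and runs level to a sliding collar, whose face is 97 mm from the seat. Nothing stands above the hook.
- scale_hook (a joint): how far the hook and pointer have sunk, m: 0 empty, at most 0.070; spring about 120 N/m, so the tote settles between 0.02 and 0.045; it bounces when a load is dropped. Sinking faster than 0.2 m/s counts as dropped.
- mallet: turned wooden mallet, 160 mm, lying left; a bystander
- nail_tin: round copper-brown tin of nails, 86 mm across, 32 mm tall, between tote and scale; a bystander
- screwdriver: screwdriver, 195 mm, lying at the near right; a bystander
- sanding_block: cork sanding block, 104x60x32 mm, between tote and scale; a bystander
- blank: round wood offcut, 100 mm long, 45 mm thick, at the back edge between tote and scale; a bystander
- gouge: carving gouge, 198 mm, left of the scale; a bystander

How it is judged:
By the outcome, as a careful person would: the job done as asked, in the order asked, and still so for the second after the job is handed in, with the robot touching nothing.
It also fails if it takes over 72 s, if anything falls off the work surface, if the arm or the gripper's body presses on something with over 40 N, if the wrist force passes 120 N, or if a joint passes its speed limit or range.

## Working session

There is one attempt and no reset: what is moved stays moved. The work goes in short steps, Python scripts to look and compute and a tool call to move; the robot and the scene stay as the last step left them, time stands still between calls to the robot, and variables do not carry over. Pictures are saved under pics/ and viewed, at most 10 in all, crops included, and the job is handed in when it is done.

Besides the shell and the picture viewer there is one more tool, called after "Call:" by a JSON object that holds its "api" and its "payload", one argument or row to a line. arm_command: Moves the arm, as the interface text tells. Its arguments: {"type":"object","properties":{"commands":{"type":"array"},"gripper":{"type":"number"},"newtons":{"type":"number"}},"required":["commands"]}

```bash
mkdir -p pics; cat > h.py <<'E'
import numpy as np, cv2
from scipy.spatial.transform import Rotation as Ro
from bench import *
E
python3 - <<'E'
from h import *
s=get_state();print(s)
for c in ["scene","top"]:
    im=grab_frame(c);cv2.imwrite(f"pics/{c}0.png",im[:,:,::-1])
    for n in ["tote","ear","handle_mid","scale","hook_seat","hook_tip","nail_tin","sanding_block","blank","screwdriver"]:
        print(c,n,[(np.round(d['at'],3).tolist(),round(d['confidence'],2)) for d in place_of(n,c)[:2]])
E
```

```text
{'time': 0.0, 'qpos': array([-1.47560173e+00,  3.14012164e-01,  4.49565882e-02,  1.30360493e+00,
       -8.60821444e-06,  1.43118182e+00]), 'joint_velocities': array([-0.00068274,  0.00040692,  0.00062792,  0.00046896, -0.00047775,
       -0.00042337]), 'tau': array([ 1.02798463e-04, -4.80629146e+01,  2.98533565e+01,  1.93198869e-02,
       -1.71848947e-04, -4.10501627e-06]), 'position': array([ 0.13370227, -0.55864552,  0.20169308]), 'tool_rot': array([-3.11811484e+00, -3.67772213e-01, -5.14820257e-05]), 'force': array([-0.02511653,  0.21768384, -0.17140735]), 'moment': array([-0.03607433, -0.00999983,  0.01446908]), 'gripper_force': 0.0, 'width': 1.0009229060545912}
scene tote [([0.434, -0.099, 0.046], 0.95)]
scene ear [([0.489, -0.19, 0.044], 0.69)]
scene handle_mid [([0.402, -0.204, 0.045], 0.65)]
scene scale [([0.467, 0.37, 0.002], 0.82)]
scene hook_seat [([0.439, 0.247, 0.192], 0.85), ([0.494, -0.191, 0.045], 0.53)]
scene hook_tip [([0.435, 0.215, 0.215], 0.71)]
scene nail_tin []
scene sanding_block [([0.424, 0.07, -0.002], 0.83), ([0.443, 0.246, 0.19], 0.74)]
scene blank [([0.538, 0.102, -0.002], 0.68)]
scene screwdriver [([0.261, -0.343, 0.001], 0.82)]
top tote [([0.437, -0.1, 0.044], 0.79), ([0.406, -0.205, 0.045], 0.5)]
top ear [([0.494, -0.19, 0.041], 0.85), ([0.443, 0.247, 0.192], 0.37)]
top handle_mid [([0.404, -0.203, 0.041], 0.88)]
top scale [([0.466, 0.371, -0.002], 0.82)]
top hook_seat [([0.442, 0.247, 0.188], 0.68)]
top hook_tip [([0.436, 0.214, 0.218], 0.94)]
top nail_tin [([0.449, 0.19, 0.0], 0.76)]
top sanding_block [([0.424, 0.068, -0.004], 0.89)]
top blank [([0.532, 0.098, -0.002], 0.76)]
top screwdriver []
```

View pics/scene0.png

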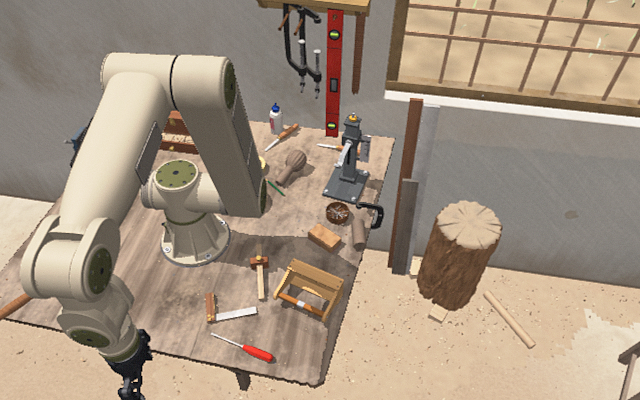

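View pics/top0.png

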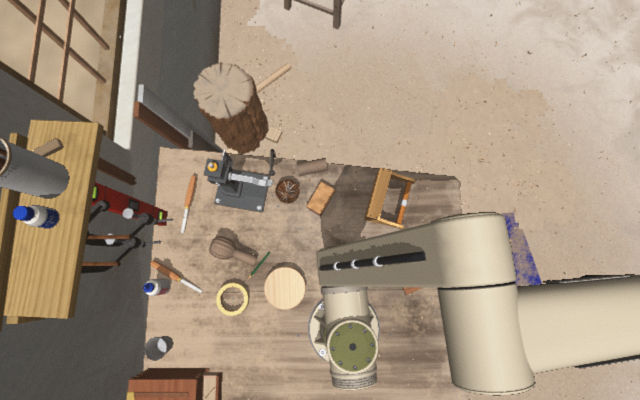

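The scene view shows the tote on its side near (310,290) with its handle towards the lower left. The scale is at (348,165), with its hook pointing towards the tin and sanding block. The top view has the tote at (390,197), the block at (321,197), the tin at (288,188) and the hook around (265,180). The detections fit this layout.

```bash
cat >> h.py <<'E'
def delta(p, ydir=None, s=None):
    """shift in tool axes /0.1 m and turn /45deg to bring TCP to p, tool y along +-ydir"""
    s=s or get_state(); R=Ro.from_rotvec(s['tool_rot']).as_matrix()
    d=R.T@(np.array(p)-s['position'])/0.1; t=0
    if ydir is not None:
        v=R.T@np.array([ydir[0],ydir[1],0]); a=np.degrees(np.arctan2(-v[0],v[1])); t=((a+90)%180-90)/45
    return np.round(d,3), round(t,3)
def fit(local, world):
    l=np.array(local,float); w=np.array(world,float); lm,wm=l.mean(0),w.mean(0)
    a,b=l-lm,w-wm; th=np.arctan2((a[:,0]*b[:,1]-a[:,1]*b[:,0]).sum(),(a*b).sum())
    M=np.array([[np.cos(th),-np.sin(th)],[np.sin(th),np.cos(th)]])
    return M, wm-M@lm, np.abs(w-(l@M.T+wm-M@lm)).max()
E
python3 - <<'E'
from h import *
# local (y,-z) lying seen from above (x up): y x z = x  -> (y,z) right handed
M,o,e=fit([[0,0],[0,.110],[-.08,.072]],[[.4355,-.0995],[.403,-.2035],[.4915,-.190]])
print("y",M[:,0],"z",M[:,1],"o",o,"err",e)
ear=M@[-.08,.072]+o; print("ear",ear)
print(delta([*ear,.12],M[:,0]))
E
```

```text
y [-0.95732205  0.28902333] z [-0.28902333 -0.95732205] o [ 0.43533883 -0.09854851] err 0.0009514934395737917
ear [ 0.49111491 -0.19059756]
(array([ 4.333, -2.754,  0.826]), np.float64(-1.328))
```

Call:
{"api": "arm_command", "payload": {
  "commands": [
    [[0.2,-0.13,0,0],[0.4,-0.26,0,0],[0.6,-0.39,0,0],[0.8,-0.52,0,0],[1,-0.64,0,0],[1,-0.64,0,0],[1,-0.64,0,0],[1,-0.64,0,0],[1,-0.64,0,0],[1,-0.64,0,0]]
  ],
  "gripper": 1,
  "newtons": 20
}}

```text
time: 1.93
position: [0.2155, -0.4745, 0.2025]
tool_rot: [3.12, 0.366, -0.0]
force: [0.1, 0.8, -0.2]
width: 1.001
gripper_force: 0.0
```

Call:
{"api": "arm_command", "payload": {
  "commands": [
    [[0.1,-0.06,0,0],[0.2,-0.13,0,0],[0.3,-0.19,0,0],[0.4,-0.26,0,0],[0.5,-0.32,0,0],[0.6,-0.38,0,0],[0.7,-0.45,0,0],[0.8,-0.51,0,0],[0.9,-0.57,0,0],[1,-0.64,0,0]]
  ]
}}

```text
time: 2.77
position: [0.2995, -0.3874, 0.2026]
tool_rot: [3.12, 0.368, 0.0]
force: [0.2, -0.8, -0.4]
width: 1.001
gripper_force: 0.0
```

Call:
{"api": "arm_command", "payload": {
  "commands": [
    [[0.1,-0.06,0,0],[0.2,-0.13,0,0],[0.3,-0.19,0,0],[0.4,-0.26,0,0],[0.5,-0.32,0,0],[0.6,-0.38,0,0],[0.7,-0.45,0,0],[0.8,-0.51,0,0],[0.9,-0.57,0,0],[1,-0.64,0,0]]
  ]
}}

```text
time: 3.6
position: [0.3817, -0.3021, 0.2026]
tool_rot: [3.12, 0.368, 0.0]
force: [0.2, -0.4, -0.2]
width: 1.0
gripper_force: 0.0
```

Call:
{"api": "arm_command", "payload": {
  "commands": [
    [[0.1,-0.06,0,0],[0.2,-0.13,0,-0.1],[0.3,-0.19,0,-0.2],[0.4,-0.26,0,-0.3],[0.5,-0.32,0,-0.4],[0.6,-0.38,0,-0.5],[0.7,-0.45,0,-0.6],[0.8,-0.51,0,-0.7],[0.9,-0.57,0,-0.8],[1,-0.64,0,-0.9]]
  ]
}}

```text
time: 4.43
position: [0.4641, -0.2165, 0.2025]
tool_rot: [2.797, 1.43, -0.0]
force: [-0.0, 0.8, -0.1]
width: 1.002
gripper_force: 0.0
```

```bash
python3 - <<'E'
from h import *
y=[-0.957,0.289]
s=get_state(); print(s['time'],s['position'],s['qpos'])
print(delta([.4911,-.1906,.12],y))
for n in ["ear","handle_mid"]:
  im=grab_frame("wrist"); print(n,place_of(n,"wrist")[:2])
cv2.imwrite("pics/w1.png",im[:,:,::-1])
E
```

```text
4.4333 [ 0.46407792 -0.21646687  0.20253535] [-5.93221576e-01  1.91122525e-01 -1.14828831e-01  1.26468461e+00
 -1.41014152e-04  1.60288909e+00]
(array([0.368, 0.068, 0.825]), np.float64(-0.423))
ear [{'at': [0.4934, -0.1907, 0.0432], 'confidence': 0.89}]
handle_mid [{'at': [0.4057, -0.2077, 0.041], 'confidence': 0.57}]
```

Call:
{"api": "arm_command", "payload": {
  "commands": [
    [[0.1,0.02,0.15,-0.1],[0.2,0.04,0.3,-0.2],[0.3,0.06,0.45,-0.3],[0.37,0.07,0.6,-0.42],[0.37,0.07,0.75,-0.42],[0.37,0.07,0.8,-0.42],[0.37,0.07,0.8,-0.42],[0.37,0.07,0.8,-0.42],[0.37,0.07,0.8,-0.42],[0.37,0.07,0.8,-0.42]]
  ]
}}

```text
time: 5.47
position: [0.4912, -0.1922, 0.1237]
tool_rot: [2.527, 1.863, 0.001]
force: [0.7, -0.9, 0.1]
width: 1.001
gripper_force: 0.0
```

```bash
python3 - <<'E'
from h import *
y=[-0.957,0.289]
s=get_state(); print(s['time'],s['position'],s['qpos'])
print(delta([.4920,-.1906,.024],y))
E
```

```text
5.4667 [ 0.49119217 -0.19215228  0.12372576] [-5.25062931e-01  2.57632907e-01 -2.26692566e-01  1.08446011e+00
 -1.49775829e-04  1.34600664e+00]
(array([0.018, 0.001, 0.997]), np.float64(-0.009))
```

Call:
{"api": "arm_command", "payload": {
  "commands": [
    [[0.02,0,0.15,0],[0.02,0,0.3,0],[0.02,0,0.45,0],[0.02,0,0.6,0],[0.02,0,0.75,0],[0.02,0,0.9,0],[0.02,0,1,0],[0.02,0,1,0],[0.02,0,1,0],[0.02,0,1,0]]
  ]
}}

```text
time: 6.3
position: [0.492, -0.19, 0.0235]
tool_rot: [2.527, 1.864, 0.001]
force: [-0.1, -1.0, -0.1]
width: 1.0
gripper_force: 0.0
```

Call:
{"api": "arm_command", "payload": {
  "commands": [
    [[0,0,0,0],[0,0,0,0],[0,0,0,0],[0,0,0,0],[0,0,0,0],[0,0,0,0],[0,0,0,0],[0,0,0,0],[0,0,0,0],[0,0,0,0]]
  ],
  "gripper": -1,
  "newtons": 25
}}

```text
time: 7.13
position: [0.4912, -0.1897, 0.0227]
tool_rot: [2.528, 1.865, -0.0]
force: [-0.9, -0.1, 3.2]
width: 0.093
gripper_force: 30.1
```

Call:
{"api": "arm_command", "payload": {
  "commands": [
    [[0.02,0,-0.04,0],[0.05,0,-0.08,0],[0.08,0,-0.12,0],[0.11,0,-0.15,0],[0.15,0,-0.19,0],[0.19,0,-0.22,0],[0.23,0,-0.25,0],[0.27,0,-0.28,0],[0.31,0,-0.3,0],[0.31,0,-0.3,0]]
  ]
}}

```text
time: 7.97
position: [0.5009, -0.1592, 0.0531]
tool_rot: [2.527, 1.866, 0.001]
force: [-0.8, -0.1, -4.1]
width: 0.093
gripper_force: 32.0
```

```bash
python3 - <<'E'
from h import *
print(get_state()['moment'])
im=grab_frame("scene");cv2.imwrite("pics/s2.png",cv2.resize(im[210:340,220:400,::-1],None,fx=3,fy=3))
E
```

```text
[-0.39593146 -0.24954402  0.07391344]
```

View pics/s2.png

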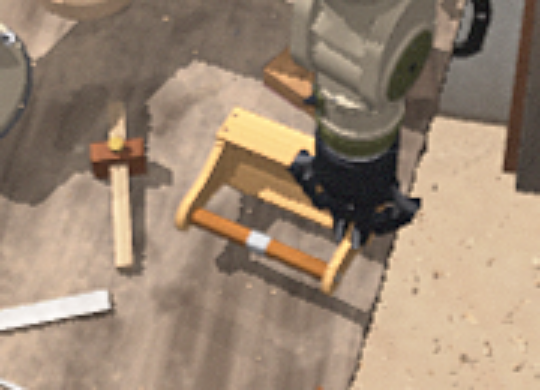

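The crop shows the tote held at its far ear at (345,245), with the bar running from (190,215) to (330,275). The 4 N load says it is mostly carried, so I'll measure the tilt.

```bash
python3 - <<'E'
from h import *
for c in ["scene","top"]:
  grab_frame(c)
  for n in ["tote","handle_mid","ear"]:
    print(c,n,[(np.round(d['at'],3).tolist(),round(d['confidence'],2)) for d in place_of(n,c)[:2]])
E
```

```text
scene tote [([0.445, -0.07, 0.073], 0.75)]
scene handle_mid [([0.412, -0.172, 0.072], 0.69)]
scene ear [([0.5, -0.161, 0.076], 0.8), ([0.414, -0.175, 0.073], 0.16)]
top tote [([0.448, -0.068, 0.069], 0.88)]
top handle_mid []
top ear [([0.44, 0.245, 0.188], 0.29)]
```

The tote came up flat without pivoting, so I'll loosen the grip to the minimum and raise it a little with a brisk jog so it swings down about the pinch.

Call:
{"api": "arm_command", "payload": {
  "commands": [
    [[0,0,0,0],[0,0,0,0],[0,0,-0.1,0],[0,0,-0.2,0],[0,0,-0.2,0],[0,0,-0.2,0],[0,0,-0.2,0],[0,0,-0.2,0],[0,0,-0.2,0],[0,0,-0.2,0]]
  ],
  "newtons": 20
}}

```text
time: 9.25
position: [0.5001, -0.1598, 0.0723]
tool_rot: [-2.527, -1.865, 0.001]
force: [-0.1, 0.0, -4.4]
width: 0.096
gripper_force: 33.2
```

```bash
python3 - <<'E'
from h import *
print(get_state()['moment'])
grab_frame("scene")
for n in ["tote","handle_mid","ear"]:
    print(n,[(np.round(d['at'],3).tolist(),round(d['confidence'],2)) for d in place_of(n,"scene")[:2]])
E
```

```text
[-0.25001599 -0.27015025  0.00856739]
tote [([0.445, -0.068, 0.091], 0.56)]
handle_mid [([0.414, -0.172, 0.089], 0.81)]
ear [([0.5, -0.162, 0.094], 0.83)]
```

Call:
{"api": "arm_command", "payload": {
  "commands": [
    [[0,0,-0.35,0],[0,0,-0.55,0],[0,0,-0.65,0],[0,0,-0.72,0],[0,0,-0.76,0],[0,0,-0.79,0],[0,0,-0.8,0],[0,0,-0.8,0],[0,0,-0.8,0],[0,0,-0.8,0]]
  ]
}}

```text
time: 10.28
position: [0.4999, -0.1597, 0.1518]
tool_rot: [-2.527, -1.865, 0.001]
force: [-0.3, 0.2, -4.3]
width: 0.094
gripper_force: 36.5
```

```bash
python3 - <<'E'
from h import *
s=get_state();print(s['position'])
grab_frame("scene")
for n in ["tote","handle_mid","ear"]:
    print(n,[(np.round(d['at'],3).tolist(),round(d['confidence'],2)) for d in place_of(n,"scene")[:2]])
E
```

```text
[ 0.49994805 -0.15969756  0.15178933]
tote [([0.444, -0.072, 0.163], 0.87)]
handle_mid [([0.412, -0.174, 0.169], 0.8)]
ear [([0.501, -0.161, 0.174], 0.58)]
```

Call:
{"api": "arm_command", "payload": {
  "commands": [
    [[0,0,0.2,0],[0,0,0.4,0],[0,0,0.6,0],[0,0,0.75,0],[0,0,0.83,0],[0,0,0.83,0],[0,0,0.83,0],[0,0,0.83,0],[0,0,0.83,0],[0,0,0.83,0]]
  ],
  "gripper": -0.86
}}

```text
time: 11.32
position: [0.5012, -0.1603, 0.0707]
tool_rot: [2.526, 1.864, 0.001]
force: [0.7, 0.0, -4.4]
width: 0.092
gripper_force: 36.5
```

Call:
{"api": "arm_command", "payload": {
  "commands": [
    [[0,0,-0.3,0],[0,0,0,0],[0,0,-0.3,0],[0,0,0,0],[0,0,-0.3,0],[0,0,0,0],[0,0,-0.3,0],[0,0,0,0],[0,0,0,0],[0,0,0,0]]
  ]
}}

```text
time: 12.15
position: [0.4994, -0.1592, 0.0694]
tool_rot: [-2.526, -1.864, 0.001]
force: [-0.4, 0.9, -2.5]
width: 0.093
gripper_force: 28.7
```

```bash
python3 - <<'E'
from h import *
s=get_state();print(s['position'],s['moment'])
grab_frame("scene")
for n in ["tote","handle_mid","ear"]:
    print(n,[(np.round(d['at'],3).tolist(),round(d['confidence'],2)) for d in place_of(n,"scene")[:2]])
E
```

```text
[ 0.49935873 -0.15922668  0.06938196] [ 0.12274276  0.0632765  -0.02592783]
tote [([0.446, -0.079, 0.056], 0.74), ([0.42, 0.072, 0.001], 0.32)]
handle_mid [([0.413, -0.176, 0.079], 0.8)]
ear [([0.502, -0.166, 0.087], 0.73)]
```

Shaking works: it has turned roughly 12°. I'll lift a bit and repeat.

Call:
{"api": "arm_command", "payload": {
  "commands": [
    [[0,0,-0.4,0],[0,0,-0.2,0],[0,0,-0.5,0],[0,0,-0.2,0],[0,0,-0.5,0],[0,0,-0.2,0],[0,0,-0.5,0],[0,0,-0.2,0],[0,0,-0.5,0],[0,0,-0.25,0]]
  ]
}}

```text
time: 13.18
position: [0.5043, -0.1619, 0.1014]
tool_rot: [2.52, 1.86, 0.007]
force: [5.8, -3.4, 2.2]
width: 0.069
gripper_force: 3.3
```

Call:
{"api": "arm_command", "payload": {
  "commands": [
    [[0,0,-0.3,0],[0,0,0,0],[0,0,-0.3,0],[0,0,0,0],[0,0,-0.3,0],[0,0,0,0],[0,0,-0.3,0],[0,0,0,0],[0,0,0,0],[0,0,0,0]]
  ]
}}

```text
time: 14.02
position: [0.5002, -0.1599, 0.0949]
tool_rot: [-2.528, -1.865, 0.0]
force: [0.7, 0.1, 0.5]
width: 0.07
gripper_force: 0.0
```

```bash
python3 - <<'E'
from h import *
s=get_state();print(s['position'],s['moment'])
grab_frame("scene")
for n in ["tote","handle_mid","ear"]:
    print(n,[(np.round(d['at'],3).tolist(),round(d['confidence'],2)) for d in place_of(n,"scene")[:2]])
E
```

```text
[ 0.50016886 -0.15986679  0.09491149] [-0.00641852 -0.02545537 -0.00760079]
tote [([0.427, -0.125, 0.056], 0.79), ([0.468, 0.368, 0.0], 0.53)]
handle_mid [([0.397, -0.221, 0.019], 0.8)]
ear [([0.429, -0.125, 0.056], 0.65), ([0.486, -0.216, 0.033], 0.55)]
```

```bash
python3 - <<'E'
from h import *
im=grab_frame("scene");a=cv2.resize(im[230:350,230:390,::-1],None,fx=2.5,fy=2.5)
w=grab_frame("wrist")[:,:,::-1]
w=cv2.resize(w,(400,300))
cv2.imwrite("pics/s3.png",np.hstack([a,w]))
for n in ["tote","handle_mid","ear"]:
    print(n,[(np.round(d['at'],3).tolist(),round(d['confidence'],2)) for d in place_of(n,"wrist")[:2]])
grab_frame("top")
for n in ["tote","handle_mid","ear"]:
    print(n,[(np.round(d['at'],3).tolist(),round(d['confidence'],2)) for d in place_of(n,"top")[:2]])
E
```

```text
tote [([0.432, -0.127, 0.053], 0.68)]
handle_mid [([0.397, -0.223, 0.02], 0.87)]
ear [([0.481, -0.215, 0.032], 0.74)]
tote []
handle_mid []
ear []
```

View pics/s3.png

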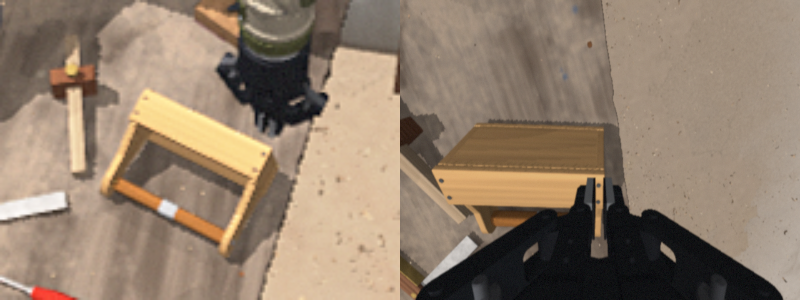

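The crop shows the tote dropped and lying with its handle tilted down: bar from (110,185) to (230,240) with the sleeve at (167,208). The gripper is clear above. New plan: pinch the bar itself across at its middle with a light grip, so gravity swings the tote upright as I lift.

Call:
{"api": "arm_command", "payload": {
  "commands": [
    [[0,0,-0.2,0],[0,0,-0.4,0],[0,0,-0.6,-0.15],[0,0,-0.6,-0.3],[0,0,-0.6,-0.45],[0,0,-0.6,-0.6],[0,0,-0.6,-0.75],[0,0,-0.6,-0.9],[0,0,-0.6,-1],[0,0,-0.6,-1]]
  ],
  "gripper": 1
}}

```text
time: 15.5
position: [0.5003, -0.1599, 0.1545]
tool_rot: [-1.619, -2.692, 0.0]
force: [-0.0, 0.4, -1.1]
width: 0.999
gripper_force: 0.0
```

```bash
python3 - <<'E'
from h import *
z=[-.325,-.945]
s=get_state(); print(s['position'],s['qpos'])
print(delta([.397,-.222,.11],z))
E
```

```text
[ 0.50031464 -0.1598788   0.15450862] [-4.62147747e-01  2.37063179e-01 -1.75581144e-01  1.15832063e+00
 -9.41017221e-05  6.20645243e-01]
(array([-0.064, -1.204,  0.445]), np.float64(-0.957))
```

Call:
{"api": "arm_command", "payload": {
  "commands": [
    [[0,-0.15,0,-0.15],[-0.02,-0.3,0,-0.3],[-0.03,-0.45,0,-0.45],[-0.04,-0.6,0.1,-0.6],[-0.05,-0.75,0.2,-0.75],[-0.06,-0.9,0.3,-0.9],[-0.06,-1,0.4,-0.96],[-0.06,-1,0.4,-0.96],[-0.06,-1,0.4,-0.96],[-0.06,-1,0.4,-0.96]]
  ]
}}

```text
time: 16.33
position: [0.4155, -0.2121, 0.1152]
tool_rot: [0.521, 3.097, -0.001]
force: [1.0, 0.5, 0.8]
width: 1.001
gripper_force: 0.0
```

```bash
python3 - <<'E'
from h import *
s=get_state(); print(s['position'],s['qpos'])
P={}
for c in ["wrist","scene"]:
  grab_frame(c)
  for n in ["tote","handle_mid","ear"]:
    r=place_of(n,c); print(c,n,[(np.round(d['at'],3).tolist(),round(d['confidence'],2)) for d in r[:1]])
print(delta([.397,-.222,.11],[-.325,-.945]))
E
```

```text
[ 0.41551564 -0.21207191  0.11519669] [-6.44382541e-01  1.52052776e-01 -3.83399863e-01  1.03428875e+00
  1.73251592e-04 -3.11315354e-01]
wrist tote [([0.429, -0.127, 0.052], 0.62)]
wrist handle_mid [([0.4, -0.223, 0.018], 0.68)]
wrist ear [([0.483, -0.215, 0.033], 0.79)]
scene tote [([0.426, -0.124, 0.057], 0.65)]
scene handle_mid [([0.396, -0.218, 0.02], 0.86)]
scene ear [([0.484, -0.216, 0.03], 0.57)]
(array([ 0.138, -0.155,  0.048]), np.float64(0.001))
```

Call:
{"api": "arm_command", "payload": {
  "commands": [
    [[0.04,-0.05,0,0],[0.08,-0.1,0,0],[0.13,-0.16,0,0],[0.13,-0.16,0,0],[0.13,-0.16,0,0],[0.13,-0.16,0,0],[0.13,-0.16,0,0],[0.13,-0.16,0.1,0],[0.13,-0.16,0.2,0],[0.13,-0.16,0.3,0]]
  ],
  "gripper": 0.2
}}

```text
time: 17.57
position: [0.3975, -0.2228, 0.0837]
tool_rot: [0.517, 3.099, -0.0]
force: [-0.2, -0.0, 0.0]
width: 0.599
gripper_force: 0.0
```

```bash
python3 - <<'E'
from h import *
s=get_state(); print(s['position'],s['width'])
print(delta([.398,-.2215,.010],[-.325,-.945]))
E
```

```text
[ 0.39747155 -0.22278555  0.08374297] 0.5986437474161764
(array([-0.001,  0.014,  0.737]), np.float64(0.001))
```

Call:
{"api": "arm_command", "payload": {
  "commands": [
    [[0,0.01,0.12,0],[0,0.01,0.24,0],[0,0.01,0.36,0],[0,0.01,0.48,0],[0,0.01,0.6,0],[0,0.01,0.68,0],[0,0.01,0.73,0],[0,0.01,0.73,0],[0,0.01,0.73,0],[0,0.01,0.73,0]]
  ]
}}

```text
time: 18.4
position: [0.398, -0.2222, 0.012]
tool_rot: [0.517, 3.098, -0.001]
force: [-0.2, -0.4, -0.3]
width: 0.601
gripper_force: 0.0
```

Call:
{"api": "arm_command", "payload": {
  "commands": [
    [[0,0,0,0],[0,0,0,0],[0,0,0,0],[0,0,0,0],[0,0,0,0],[0,0,0,0],[0,0,0,0],[0,0,0,0],[0,0,0,0],[0,0,0,0]]
  ],
  "gripper": -1,
  "newtons": 20
}}

```text
time: 19.23
position: [0.3976, -0.2219, 0.0116]
tool_rot: [-0.517, -3.099, 0.0]
force: [-0.1, -0.5, -0.2]
width: -0.001
gripper_force: 0.0
```

```bash
python3 - <<'E'
from h import *
im=grab_frame("scene");a=cv2.resize(im[230:350,230:390,::-1],None,fx=2.5,fy=2.5)
for n in ["tote","handle_mid","ear"]:
    print(n,[(np.round(d['at'],3).tolist(),round(d['confidence'],2)) for d in place_of(n,"scene")[:1]])
w=cv2.resize(grab_frame("wrist")[:,:,::-1],(400,300))
for n in ["tote","handle_mid","ear"]:
    print(n,[(np.round(d['at'],3).tolist(),round(d['confidence'],2)) for d in place_of(n,"wrist")[:1]])
cv2.imwrite("pics/s4.png",np.hstack([a,w]))
E
```

```text
tote [([0.427, -0.123, 0.055], 0.61)]
handle_mid [([0.395, -0.222, 0.019], 0.77)]
ear [([0.484, -0.215, 0.032], 0.56)]
tote [([0.43, -0.121, 0.053], 0.56)]
handle_mid [([0.398, -0.226, 0.017], 0.89)]
ear []
```

View pics/s4.png

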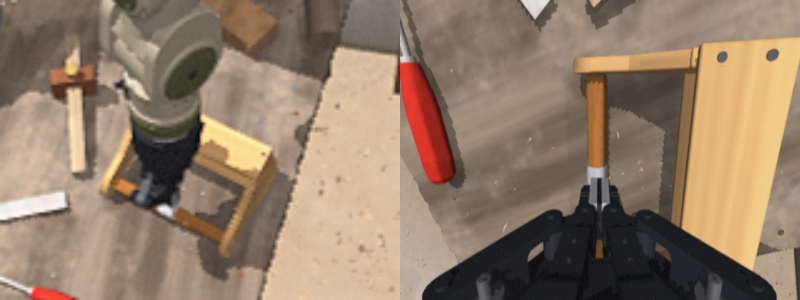

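The wrist view shows the shut fingertips at about (598,185) apparently on the sleeve, yet the width is 0. I'll check this by projecting the points.

```bash
python3 - <<'E'
from h import *
s=get_state();print(s['position'],s['qpos'],s['force'],s['width'],s['gripper_force'])
for cam in ["wrist","scene"]:
  c=get_calibration(cam);K,R,t=[np.array(c[k]) for k in "KRt"]
  p=s['position']
  for nm,X in [("tcp",p),("tcp+19",p+[0,0,.019]),("bar18",[.397,-.223,.018]),("tcp+y8",p+Ro.from_rotvec(s['tool_rot']).as_matrix()@[0,.008,0])]:
    u=K@(R@np.array(X)+t);u=u[:2]/u[2]
    print(cam,nm,np.round(u,1), np.round([400+u[0]*.625,u[1]*.75],0) if cam=="wrist" else np.round([(u[0]-230)*2.5,(u[1]-230)*2.5],0))
im=cv2.imread("pics/s4.png")
w=grab_frame("wrist")[:,:,::-1]; cv2.imwrite("pics/w5.png",cv2.resize(w[200:380,230:410],None,fx=3.3,fy=3.3,interpolation=cv2.INTER_CUBIC))
E
```

```text
[ 0.39763637 -0.22192692  0.01159956] [-6.85591759e-01  2.40776965e-01 -5.61447849e-01  7.68488841e-01
 -7.70324248e-05 -3.54911617e-01] [ 0.35205214 -0.16631718  0.3359597 ] -8.417348057192833e-05 0.0
wrist tcp [319. 231.] [599. 173.]
wrist tcp+19 [319.  244.3] [599. 183.]
wrist bar18 [316.9 234.8] [598. 176.]
wrist tcp+y8 [332.3 231.1] [608. 173.]
scene tcp [298.3 315.4] [171. 214.]
scene tcp+19 [298.1 312.2] [170. 205.]
scene bar18 [297.9 314.6] [170. 212.]
scene tcp+y8 [299.6 313.3] [174. 208.]
```

View pics/w5.png

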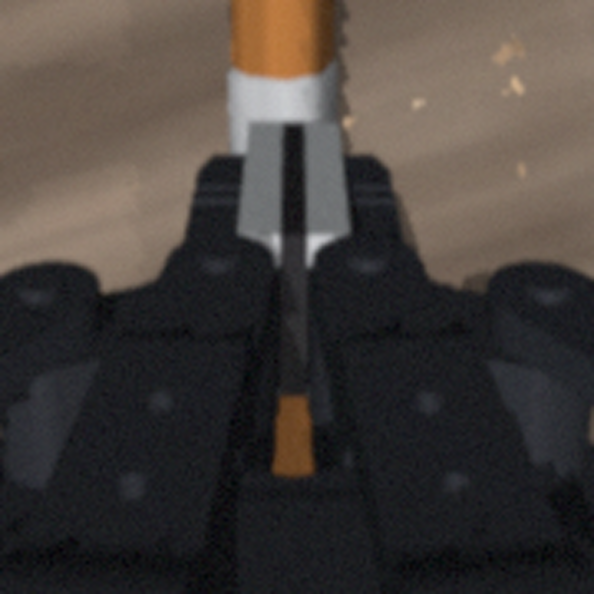

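Call:
{"api": "arm_command", "payload": {
  "commands": [
    [[0,0,0.01,0],[0,0,0.02,0],[0,0,0.03,0],[0,0,0.04,0],[0,0,0.04,0],[0,0,0.04,0],[0,0,0.04,0],[0,0,0.04,0],[0,0,0.04,0],[0,0,0.04,0]]
  ]
}}

```text
time: 20.52
position: [0.3977, -0.222, 0.0076]
tool_rot: [0.517, 3.099, -0.0]
force: [0.2, -0.3, -0.3]
width: -0.001
gripper_force: 0.0
```

Call:
{"api": "arm_command", "payload": {
  "commands": [
    [[0,0,-0.05,0],[0,0,-0.1,0],[0,0,-0.15,0],[0,0,-0.15,0],[0,0,-0.15,0],[0,0,-0.15,0],[0,0,-0.15,0],[0,0,-0.15,0],[0,0,-0.15,0],[0,0,-0.15,0]]
  ],
  "gripper": 0.2
}}

```text
time: 21.35
position: [0.3975, -0.2218, 0.0224]
tool_rot: [-0.517, -3.099, -0.0]
force: [0.4, -0.9, 0.2]
width: 0.6
gripper_force: 0.0
```

```bash
python3 - <<'E'
from h import *
s=get_state();print(s['position'])
for c in ["wrist","scene"]:
  im=grab_frame(c)
  if c=="wrist": w=im
  for n in ["tote","handle_mid","ear"]:
    print(c,n,[(np.round(d['at'],3).tolist(),round(d['confidence'],2)) for d in place_of(n,c)[:1]])
cv2.imwrite("pics/w6.png",w[120:400,150:490,::-1])
E
```

```text
[ 0.39752686 -0.22184503  0.02244879]
wrist tote [([0.398, -0.226, 0.017], 0.74)]
wrist handle_mid [([0.396, -0.226, 0.015], 0.74)]
wrist ear [([0.482, -0.216, 0.03], 0.59)]
scene tote [([0.43, -0.124, 0.059], 0.6)]
scene handle_mid [([0.398, -0.222, 0.02], 0.69)]
scene ear [([0.482, -0.215, 0.034], 0.57)]
```

View pics/w6.png

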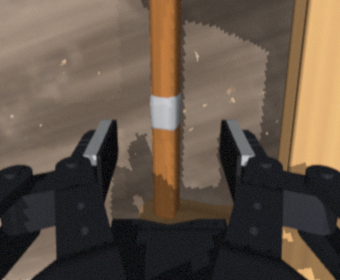

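The wrist crop shows the bar running down column 165 with the sleeve at (165,110). The open fingertips at (105,130) and (230,130) straddle it but look higher than the bar. I'll go lower, open, and try closing.

Call:
{"api": "arm_command", "payload": {
  "commands": [
    [[0,0.02,0.04,0],[0,0.02,0.08,0],[0,0.02,0.12,0],[0,0.02,0.15,0],[0,0.02,0.17,0],[0,0.02,0.18,0],[0,0.02,0.19,0],[0,0.02,0.2,0],[0,0.02,0.21,0],[0,0.02,0.22,0]]
  ]
}}

```text
time: 22.58
position: [0.3986, -0.2197, 0.004]
tool_rot: [0.515, 3.097, 0.001]
force: [-16.6, 5.0, 50.4]
width: 0.601
gripper_force: 21.9
```

Call:
{"api": "arm_command", "payload": {
  "commands": [
    [[0,0,0,0],[0,0,0,0],[0,0,0,0],[0,0,0,0],[0,0,0,0],[0,0,0,0],[0,0,0,0],[0,0,0,0],[0,0,0,0],[0,0,0,0]]
  ],
  "gripper": -1
}}

```text
time: 23.42
position: [0.3982, -0.22, 0.0005]
tool_rot: [-0.517, -3.099, -0.0]
force: [0.2, -0.7, -0.7]
width: 0.0
gripper_force: 0.0
```

```bash
python3 - <<'E'
from h import *
s=get_state();p=s['position'];print(p,s['force'])
im=grab_frame("scene")
c=get_calibration("scene");K,R,t=[np.array(c[k]) for k in "KRt"]
def pr(X): u=K@(R@np.array(X)+t);return u[:2]/u[2]
x0,y0,f=255,270,8
a=cv2.resize(im[y0:y0+70,x0:x0+90,::-1],None,fx=f,fy=f,interpolation=cv2.INTER_CUBIC)
for h,col in [(0,(0,0,255)),(.03,(0,255,0)),(.073,(255,0,0))]:
    u=(pr(p+[0,0,h])-[x0,y0]+.5)*f; cv2.drawMarker(a,tuple(int(v) for v in u),col,0,14,2); print(h,u)
print("cam",-R.T@t)
cv2.imwrite("pics/s7.png",a)
for n in ["tote","handle_mid","ear"]:
    print(n,[(np.round(d['at'],3).tolist(),round(d['confidence'],2)) for d in place_of(n,"scene")[:1]])
E
```

```text
[ 0.39821961 -0.21998875  0.00049231] [ 0.18704184 -0.72488603 -0.67886627]
0 [353.48424303 377.68058624]
0.03 [351.2641669  337.04429988]
0.073 [347.95539555 276.48053009]
cam [ 0.57556649 -0.89773271  1.28109544]
tote [([0.428, -0.128, 0.057], 0.86)]
handle_mid [([0.395, -0.221, 0.021], 0.6)]
ear [([0.484, -0.214, 0.034], 0.88)]
```

View pics/s7.png

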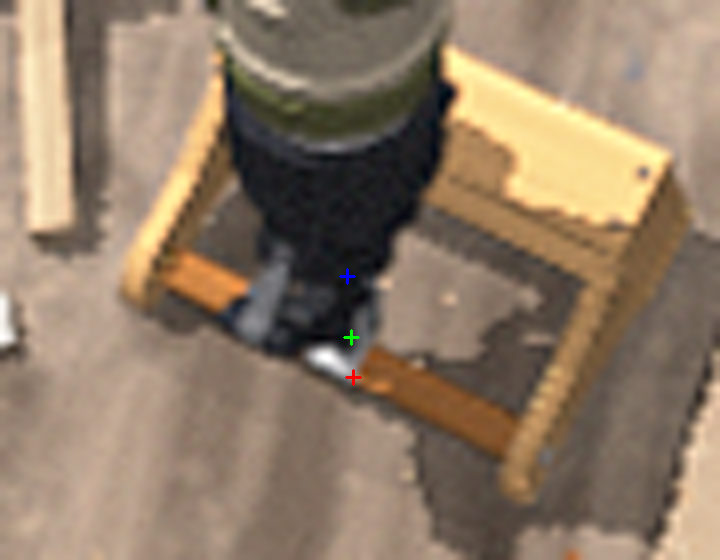

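The scene crop shows the gripper's dark tips ending near (340,345), just above the bright sleeve at (330,360). So they are sitting over the bar rather than round it. I'll lift, narrow the opening so the knuckles clear the tote's rim, and go down again in small steps, watching the force.

Call:
{"api": "arm_command", "payload": {
  "commands": [
    [[0,0,-0.1,0],[0,0,-0.2,0],[0,0,-0.3,0],[0,0,-0.3,0],[0,0,-0.3,0],[0,0,-0.3,0],[0,0,-0.3,0],[0,0,-0.3,0],[0,0,-0.3,0],[0,0,-0.3,0]]
  ],
  "gripper": -0.2
}}

```text
time: 24.45
position: [0.3981, -0.2198, 0.0302]
tool_rot: [-0.517, -3.098, -0.0]
force: [0.3, 0.3, -0.0]
width: 0.399
gripper_force: 0.0
```

Call:
{"api": "arm_command", "payload": {
  "commands": [
    [[0,0,0.06,0],[0,0,0.12,0],[0,0,0.18,0],[0,0,0.22,0],[0,0,0.25,0],[0,0,0.27,0],[0,0,0.28,0],[0,0,0.29,0],[0,0,0.3,0],[0,0,0.3,0]]
  ]
}}

```text
time: 25.28
position: [0.3983, -0.2201, 0.0006]
tool_rot: [0.517, 3.099, -0.0]
force: [0.1, -0.0, -0.8]
width: 0.4
gripper_force: 0.0
```

Call:
{"api": "arm_command", "payload": {
  "commands": [
    [[0,0,0.01,0],[0,0,0.02,0],[0,0,0.03,0],[0,0,0.04,0],[0,0,0.05,0],[0,0,0.05,0],[0,0,0.05,0],[0,0,0.05,0],[0,0,0.05,0],[0,0,0.05,0]]
  ]
}}

```text
time: 26.12
position: [0.3983, -0.22, -0.0044]
tool_rot: [0.517, 3.099, -0.0]
force: [0.4, -0.1, -0.5]
width: 0.401
gripper_force: 0.0
```

Call:
{"api": "arm_command", "payload": {
  "commands": [
    [[0,0,0.01,0],[0,0,0.02,0],[0,0,0.03,0],[0,0,0.04,0],[0,0,0.05,0],[0,0,0.05,0],[0,0,0.05,0],[0,0,0.05,0],[0,0,0.05,0],[0,0,0.05,0]]
  ]
}}

```text
time: 26.95
position: [0.3983, -0.22, -0.0094]
tool_rot: [0.517, 3.099, -0.0]
force: [0.3, 0.7, 0.3]
width: 0.396
gripper_force: 0.0
```

Call:
{"api": "arm_command", "payload": {
  "commands": [
    [[0,0,0.01,0],[0,0,0.02,0],[0,0,0.03,0],[0,0,0.04,0],[0,0,0.05,0],[0,0,0.05,0],[0,0,0.05,0],[0,0,0.05,0],[0,0,0.05,0],[0,0,0.05,0]]
  ]
}}

```text
time: 27.78
position: [0.3983, -0.2201, -0.0144]
tool_rot: [0.517, 3.099, -0.0]
force: [-0.6, 0.0, 0.3]
width: 0.401
gripper_force: 0.0
```

Call:
{"api": "arm_command", "payload": {
  "commands": [
    [[0,0,0,0],[0,0,0,0],[0,0,0,0],[0,0,0,0],[0,0,0,0],[0,0,0,0],[0,0,0,0],[0,0,0,0],[0,0,0,0],[0,0,0,0]]
  ],
  "gripper": -1
}}

```text
time: 28.62
position: [0.3983, -0.2199, -0.0144]
tool_rot: [-0.517, -3.099, -0.0]
force: [1.0, 3.6, 1.9]
width: 0.187
gripper_force: 22.4
```

Gripped: the width is 15.9 mm, which is the bar. The fingertips really sit about 25 mm behind the reported TCP. Lifting in an arc.

Call:
{"api": "arm_command", "payload": {
  "commands": [
    [[0,0,-0.06,0],[0,0.02,-0.12,0],[0,0.04,-0.18,0],[0,0.06,-0.25,0],[0,0.08,-0.32,0],[0,0.1,-0.39,0],[0,0.13,-0.46,0],[0,0.16,-0.53,0],[0,0.2,-0.6,0],[0,0.2,-0.6,0]]
  ]
}}

```text
time: 29.45
position: [0.4058, -0.201, 0.0472]
tool_rot: [0.516, 3.097, -0.001]
force: [-0.2, -0.1, -5.1]
width: 0.183
gripper_force: 24.3
```

```bash
python3 - <<'E'
from h import *
s=get_state();print(s['position'],s['moment'])
for c in ["scene"]:
  grab_frame(c)
  for n in ["tote","handle_mid","ear"]:
    print(c,n,[(np.round(d['at'],3).tolist(),round(d['confidence'],2)) for d in place_of(n,c)[:1]])
E
```

```text
[ 0.40576135 -0.20095247  0.04715501] [-0.42724773  0.12057294 -0.02227825]
scene tote [([0.439, -0.097, 0.103], 0.96)]
scene handle_mid [([0.403, -0.2, 0.105], 0.78)]
scene ear [([0.493, -0.19, 0.103], 0.92)]
```

Carried flat and clear. I'll jerk upward to snap the bar round in the pads.

Call:
{"api": "arm_command", "payload": {
  "commands": [
    [[0,0,-0.4,0],[0,0,-0.55,0],[0,0,-0.62,0],[0,0,-0.66,0],[0,0,-0.68,0],[0,0,-0.7,0],[0,0,-0.7,0],[0,0,-0.7,0],[0,0,-0.7,0],[0,0,-0.7,0]]
  ]
}}

```text
time: 30.48
position: [0.4044, -0.2009, 0.115]
tool_rot: [-0.517, -3.098, -0.001]
force: [-0.7, 0.7, -4.5]
width: 0.181
gripper_force: 26.3
```

```bash
python3 - <<'E'
from h import *
s=get_state();print(s['position'],s['moment'],s['force'])
for c in ["scene"]:
  grab_frame(c)
  for n in ["tote","handle_mid","ear"]:
    print(c,n,[(np.round(d['at'],3).tolist(),round(d['confidence'],2)) for d in place_of(n,c)[:1]])
E
```

```text
[ 0.40444105 -0.2008531   0.11501113] [-0.29124205  0.10016335  0.04516096] [-0.67660388  0.65416015 -4.50370701]
scene tote [([0.438, -0.097, 0.17], 0.85)]
scene handle_mid [([0.404, -0.199, 0.172], 0.6)]
scene ear [([0.494, -0.191, 0.17], 0.73)]
```

Call:
{"api": "arm_command", "payload": {
  "commands": [
    [[0,0,0.1,0],[0,0,0.2,0],[0,0,0.3,0],[0,0,0.36,0],[0,0,0.4,0],[0,0,0.4,0],[0,0,0.4,0],[0,0,0.4,0],[0,0,0.4,0],[0,0,0.4,0]]
  ]
}}

```text
time: 31.52
position: [0.4051, -0.2014, 0.0761]
tool_rot: [0.517, 3.098, -0.001]
force: [0.1, 0.8, -3.9]
width: 0.185
gripper_force: 26.3
```

Call:
{"api": "arm_command", "payload": {
  "commands": [
    [[0,0,-0.05,0],[0,0,-0.1,0],[0,0,-0.1,0],[0,0,-0.1,0],[0,0,-0.1,0],[0,0,-0.1,0],[0,0,-0.1,0],[0,0,-0.1,0],[0,0,-0.1,0],[0,0,-0.1,0]]
  ],
  "gripper": -0.6
}}

```text
time: 32.35
position: [0.4047, -0.2011, 0.0855]
tool_rot: [-0.517, -3.099, -0.0]
force: [0.5, -0.5, -3.6]
width: 0.201
gripper_force: 37.0
```

```bash
python3 - <<'E'
from h import *
s=get_state();print(s['position'],s['moment'],s['force'])
for c in ["scene"]:
  grab_frame(c)
  for n in ["tote","handle_mid","ear"]:
    print(c,n,[(np.round(d['at'],3).tolist(),round(d['confidence'],2)) for d in place_of(n,c)[:1]])
E
```

```text
[ 0.40471754 -0.20105946  0.08552295] [-0.28464771  0.1006     -0.01449042] [ 0.53359344 -0.4693926  -3.61420566]
scene tote [([0.437, -0.1, 0.107], 0.89)]
scene handle_mid [([0.403, -0.197, 0.13], 0.6)]
scene ear [([0.492, -0.191, 0.122], 0.97)]
```

It rotates as the fingers open, about 12° so far. I'll open slightly more.

Call:
{"api": "arm_command", "payload": {
  "commands": [
    [[0,0,0,0],[0,0,0,0],[0,0,0,0],[0,0,0,0],[0,0,0,0],[0,0,0,0],[0,0,0,0],[0,0,0,0],[0,0,0,0],[0,0,0,0]]
  ],
  "gripper": -0.58
}}

```text
time: 33.38
position: [0.4047, -0.2011, 0.0856]
tool_rot: [0.517, 3.099, -0.0]
force: [0.3, 0.4, -4.0]
width: 0.212
gripper_force: 22.3
```

```bash
python3 - <<'E'
from h import *
s=get_state();print(s['position'],s['moment'],s['force'])
for c in ["scene"]:
  grab_frame(c)
  for n in ["tote","handle_mid","ear"]:
    print(c,n,[(np.round(d['at'],3).tolist(),round(d['confidence'],2)) for d in place_of(n,c)[:1]])
E
```

```text
[ 0.40473788 -0.20110328  0.08560481] [-0.30439311  0.05610835 -0.00538131] [ 0.30973781  0.42654377 -3.98458701]
scene tote [([0.439, -0.102, 0.105], 0.59)]
scene handle_mid [([0.401, -0.202, 0.13], 0.65)]
scene ear [([0.491, -0.192, 0.12], 0.9)]
```

Call:
{"api": "arm_command", "payload": {
  "commands": [
    [[0,0,0,0],[0,0,0,0],[0,0,0,0],[0,0,0,0],[0,0,-0.02,0],[0,0,-0.02,0],[0,0,-0.02,0],[0,0,-0.02,0],[0,0,-0.02,0],[0,0,-0.02,0]]
  ],
  "gripper": -0.55
}}

```text
time: 34.42
position: [0.4047, -0.2011, 0.0876]
tool_rot: [-0.517, -3.099, 0.0]
force: [-0.4, 0.5, -4.5]
width: 0.228
gripper_force: 26.1
```

```bash
python3 - <<'E'
from h import *
s=get_state();print(s['position'],s['moment'],s['force'])
for c in ["scene"]:
  grab_frame(c)
  for n in ["tote","handle_mid","ear"]:
    print(c,n,[(np.round(d['at'],3).tolist(),round(d['confidence'],2)) for d in place_of(n,c)[:1]])
E
```

```text
[ 0.40473662 -0.20107327  0.08755793] [-0.27223696  0.05485022  0.02350542] [-0.35691112  0.47348221 -4.52491875]
scene tote [([0.438, -0.107, 0.083], 0.91)]
scene handle_mid [([0.403, -0.199, 0.129], 0.79)]
scene ear [([0.49, -0.195, 0.115], 0.9)]
```

Call:
{"api": "arm_command", "payload": {
  "commands": [
    [[0,0,0,0],[0,0,0,0],[0,0,0,0],[0,0,0,0],[0,0,0,0],[0,0,0,0],[0,0,0,0],[0,0,0,0],[0,0,0,0],[0,0,0,0]]
  ],
  "gripper": -0.53
}}

```text
time: 35.45
position: [0.4048, -0.2011, 0.0876]
tool_rot: [0.517, 3.099, -0.0]
force: [0.5, 0.4, -4.6]
width: 0.235
gripper_force: 21.3
```

```bash
python3 - <<'E'
from h import *
s=get_state();print(s['position'],s['moment'],s['force'])
for c in ["scene"]:
  grab_frame(c)
  for n in ["tote","handle_mid","ear"]:
    print(c,n,[(np.round(d['at'],3).tolist(),round(d['confidence'],2)) for d in place_of(n,c)[:1]])
E
```

```text
[ 0.40476    -0.20108173  0.08758694] [-0.24094     0.09043285 -0.01245544] [ 0.46024847  0.41798527 -4.60391634]
scene tote [([0.433, -0.112, 0.08], 0.74)]
scene handle_mid [([0.404, -0.198, 0.13], 0.93)]
scene ear [([0.49, -0.195, 0.111], 0.9)]
```

About 30° now. From here a light closing squeeze plus an upward jerk should carry it over.

Call:
{"api": "arm_command", "payload": {
  "commands": [
    [[0,0,-0.3,0],[0,0,-0.1,0],[0,0,-0.4,0],[0,0,-0.2,0],[0,0,-0.4,0],[0,0,-0.2,0],[0,0,-0.2,0],[0,0,-0.2,0],[0,0,-0.2,0],[0,0,-0.2,0]]
  ],
  "gripper": -0.55
}}

```text
time: 36.48
position: [0.4051, -0.2013, 0.1082]
tool_rot: [0.517, 3.098, -0.0]
force: [-0.4, 0.2, 1.1]
width: 0.225
gripper_force: 0.0
```

```bash
python3 - <<'E'
from h import *
s=get_state();print(s['position'],s['moment'],s['force'])
for c in ["scene"]:
  grab_frame(c)
  for n in ["tote","handle_mid","ear"]:
    print(c,n,[(np.round(d['at'],3).tolist(),round(d['confidence'],2)) for d in place_of(n,c)[:1]])
E
```

```text
[ 0.40509063 -0.20130209  0.10818132] [0.02607911 0.00378009 0.07148051] [-0.39344829  0.22029216  1.09735229]
scene tote [([0.401, -0.213, 0.005], 0.58)]
scene handle_mid [([0.4, -0.209, 0.109], 0.8)]
scene ear [([0.476, -0.249, 0.072], 0.73)]
```

The tote swung through and now stands upright on the table, released. I'll measure it and the hook for the re-grasp beside the sleeve.

```bash
python3 - <<'E'
from h import *
s=get_state();print(s['position'],s['qpos'])
A={n:[] for n in ["tote","handle_mid","ear"]}
for c in ["scene","wrist","top"]:
  grab_frame(c)
  for n in A:
    r=place_of(n,c)[:1]; print(c,n,[(np.round(d['at'],3).tolist(),round(d['confidence'],2)) for d in r])
    if r and r[0]['confidence']>.5: A[n].append(r[0]['at'])
m={n:np.mean(v,0) for n,v in A.items()};print(m)
# upright from above: axes x,y
M,o,e=fit([[0,0],[0,0],[0,-.08]],[m['tote'][:2],m['handle_mid'][:2],m['ear'][:2]])
print("x",M[:,0],"y",M[:,1],"o",o,"err",e)
g=o+M@[0,.027]; print("grasp",g, "down", delta([*g,.062],M[:,0]))
E
```

```text
[ 0.40495077 -0.20124623  0.10790761] [-6.39040224e-01  1.31701442e-01 -4.26941244e-01  1.01159160e+00
 -3.38134894e-05 -3.08300107e-01]
scene tote [([0.401, -0.213, 0.005], 0.69)]
scene handle_mid [([0.402, -0.209, 0.004], 0.63)]
scene ear [([0.476, -0.246, 0.073], 0.89)]
wrist tote [([0.402, -0.212, 0.002], 0.67)]
wrist handle_mid [([0.406, -0.215, 0.112], 0.76)]
wrist ear [([0.475, -0.245, 0.075], 0.76)]
top tote [([0.402, -0.211, 0.004], 0.67)]
top handle_mid [([0.401, -0.213, 0.113], 0.64)]
top ear [([0.479, -0.245, 0.075], 0.72)]
{'tote': array([ 0.4019    , -0.21216667,  0.00356667]), 'handle_mid': array([ 0.40313333, -0.2122    ,  0.0765    ]), 'ear': array([ 0.47676667, -0.24543333,  0.07433333])}
x [0.40870294 0.91266747] y [-0.91266747  0.40870294] o [ 0.40292887 -0.21236792] err 0.0010288675259179647
grasp [ 0.37828685 -0.20133294] down (array([ 0.25 , -0.088,  0.456]), np.float64(0.115))
```

Call:
{"api": "arm_command", "payload": {
  "commands": [
    [[0.08,-0.03,0,0.05],[0.16,-0.06,0,0.1],[0.25,-0.09,0,0.115],[0.25,-0.09,0,0.115],[0.25,-0.09,0.08,0.115],[0.25,-0.09,0.17,0.115],[0.25,-0.09,0.26,0.115],[0.25,-0.09,0.35,0.115],[0.25,-0.09,0.43,0.115],[0.25,-0.09,0.45,0.115]]
  ],
  "gripper": 0.1
}}

```text
time: 38.12
position: [0.3772, -0.2006, 0.0606]
tool_rot: [-0.655, -3.07, -0.002]
force: [-0.1, 0.7, -0.2]
width: 0.549
gripper_force: 0.0
```

Call:
{"api": "arm_command", "payload": {
  "commands": [
    [[0,0,0,0],[0,0,0,0],[0,0,0,0],[0,0,0,0],[0,0,0,0],[0,0,0,0],[0,0,0,0],[0,0,0,0],[0,0,0,0],[0,0,0,0]]
  ],
  "gripper": -1,
  "newtons": 90
}}

```text
time: 38.95
position: [0.3785, -0.2017, 0.0629]
tool_rot: [0.656, 3.071, -0.001]
force: [0.2, 0.2, 2.4]
width: 0.165
gripper_force: 88.2
```

```bash
python3 - <<'E'
from h import *
s=get_state();print(s['position'],s['qpos'])
A={n:[] for n in ["scale","hook_seat","hook_tip"]}
for c in ["scene","top"]:
  grab_frame(c)
  for n in A:
    r=place_of(n,c)[:1]; A[n]+=[d['at'] for d in r if d['confidence']>.5]
A['scale']+=[[.4665,.3705,0]]; A['hook_seat']+=[[.4405,.247,.19]];A['hook_tip']+=[[.4355,.2145,.216]]
m={n:np.mean(v,0) for n,v in A.items()};print(m)
M,o,e=fit([[0,0],[-.125,0],[-.156,0]],[m[k][:2] for k in A])
seat=o+M@[-.125,0]
print("x",M[:,0],"y",M[:,1],"seat",seat,"err",e)
E
```

```text
[ 0.37853838 -0.20168886  0.06288754] [-6.77226276e-01  1.31524894e-01 -5.50391174e-01  8.87984662e-01
  7.91643494e-05 -2.56269822e-01]
{'scale': array([ 0.46653333,  0.3716    , -0.00103333]), 'hook_seat': array([0.4412    , 0.24663333, 0.19056667]), 'hook_tip': array([0.43496667, 0.213     , 0.21513333])}
x [0.19619098 0.9805657 ] y [-0.9805657   0.19619098] seat [0.44141935 0.24635339] err 0.0029558488683263107
```

Call:
{"api": "arm_command", "payload": {
  "commands": [
    [[0,0,-0.04,0],[0,0,-0.12,0],[0,0,-0.24,0],[0,0,-0.38,0],[0,0,-0.52,-0.05],[0,0,-0.66,-0.1],[0,0,-0.8,-0.17],[0,0,-0.92,-0.24],[0,0,-1,-0.285],[0,0,-1,-0.285]]
  ]
}}

```text
time: 40.18
position: [0.3783, -0.2017, 0.1639]
tool_rot: [0.308, 3.126, -0.001]
force: [0.8, -0.6, -4.1]
width: 0.171
gripper_force: 87.7
```

Call:
{"api": "arm_command", "payload": {
  "commands": [
    [[0,0.05,-0.04,0],[0,0.14,-0.1,0],[0,0.25,-0.16,0],[0,0.37,-0.22,0],[0,0.49,-0.27,0],[0,0.6,-0.3,0],[0,0.7,-0.3,0],[0,0.8,-0.3,0],[0,0.9,-0.3,0],[0,1,-0.3,0]]
  ]
}}

```text
time: 41.02
position: [0.3977, -0.1022, 0.1923]
tool_rot: [-0.309, -3.126, -0.0]
force: [-0.3, -0.3, -4.4]
width: 0.17
gripper_force: 87.8
```

Call:
{"api": "arm_command", "payload": {
  "commands": [
    [[0,0.1,0,0],[0,0.2,0,0],[0,0.3,0,0],[0,0.4,0,0],[0,0.5,0,0],[0,0.6,0,0],[0,0.7,0,0],[0,0.8,0,0],[0,0.9,0,0],[0,1,0,0]]
  ]
}}

```text
time: 41.85
position: [0.4176, -0.0044, 0.1926]
tool_rot: [0.309, 3.126, -0.0]
force: [-0.7, 0.6, -3.6]
width: 0.167
gripper_force: 87.8
```

Call:
{"api": "arm_command", "payload": {
  "commands": [
    [[0,0.12,0,0],[0,0.24,0,0],[0,0.36,0,0],[0,0.48,0,0],[0,0.6,0,0],[0,0.7,0,0],[0,0.75,0,0],[0,0.78,0,0],[0,0.8,0,0],[0,0.8,0,0]]
  ]
}}

```text
time: 42.68
position: [0.4331, 0.0732, 0.1925]
tool_rot: [-0.309, -3.126, 0.0]
force: [-0.3, -0.1, -4.1]
width: 0.168
gripper_force: 87.8
```

```bash
cat > m.py <<'E'
from h import *
s=get_state();p=s['position'];print(p,s['force'],s['width'])
A={n:[] for n in ["tote","handle_mid","ear","hook_seat","hook_tip"]}
for c in ["scene","top","wrist"]:
  grab_frame(c)
  for n in A:
    r=[d for d in place_of(n,c) if d['confidence']>.45][:1]
    for d in r: print(c,n,np.round(d['at'],4),round(d['confidence'],2)); A[n].append(d['at'])
E
python3 m.py
```

```text
[0.43306351 0.07318741 0.19253358] [-0.31742877 -0.08650836 -4.05412951] 0.16792004632385546
scene tote [0.4541 0.0662 0.1358] 0.71
scene handle_mid [0.4588 0.0694 0.2391] 0.78
scene ear [0.5385 0.0535 0.2032] 0.73
scene hook_seat [0.4411 0.2471 0.1916] 0.5
scene hook_tip [0.4373 0.2158 0.2146] 0.66
top hook_seat [0.4415 0.2462 0.1891] 0.95
top hook_tip [0.4336 0.2095 0.2152] 0.74
wrist tote [0.4595 0.0691 0.127 ] 0.62
wrist handle_mid [0.4581 0.0689 0.2379] 0.89
wrist hook_seat [0.4389 0.2476 0.1875] 0.67
wrist hook_tip [0.4375 0.2152 0.2161] 0.77
```

Call:
{"api": "arm_command", "payload": {
  "commands": [
    [[0.1,0.06,0,0],[0.2,0.15,0,0],[0.3,0.25,0,0],[0.4,0.36,0,0],[0.5,0.48,0,0],[0.52,0.6,0,0],[0.52,0.7,0,0],[0.52,0.8,0,0],[0.52,0.88,0,0],[0.52,0.92,0,0]]
  ]
}}

```text
time: 44.42
position: [0.4005, 0.1745, 0.1926]
tool_rot: [0.308, 3.126, 0.0]
force: [-0.4, -0.1, -4.8]
width: 0.172
gripper_force: 87.9
```

Call:
{"api": "arm_command", "payload": {
  "commands": [
    [[0,0.06,0,0],[0,0.14,0,0],[0,0.24,0,0],[0,0.36,0,0],[0,0.48,0,0],[0,0.6,0,0],[0,0.7,0,0],[0,0.76,0,0],[0,0.79,0,0],[0,0.79,0,0]]
  ]
}}

```text
time: 45.25
position: [0.4156, 0.2516, 0.1924]
tool_rot: [-0.308, -3.126, 0.0]
force: [0.1, 0.1, -4.8]
width: 0.166
gripper_force: 87.9
```

```bash
python3 m.py; python3 - <<'E'
from h import *
im=grab_frame("scene");a=cv2.resize(im[100:230,290:400,::-1],None,fx=4,fy=4)
t=grab_frame("top");b=cv2.resize(t[140:220,200:320,::-1],None,fx=3,fy=3)
c=np.zeros((520,800,3),np.uint8);c[:,:440]=a;c[:240,440:]=b;cv2.imwrite("pics/h8.png",c)
E
```

```text
[0.4155828  0.25164323 0.19239049] [ 0.06488324  0.14787985 -4.81157218] 0.16570250554003124
scene tote [0.4402 0.2459 0.1307] 0.67
scene handle_mid [0.4378 0.2476 0.2407] 0.81
scene ear [0.5221 0.2308 0.2044] 0.85
scene hook_seat [0.4411 0.249  0.1929] 0.55
scene hook_tip [0.4373 0.2192 0.2153] 0.81
top tote [0.4373 0.2453 0.1317] 0.69
top handle_mid [0.4424 0.2446 0.243 ] 0.87
top ear [0.5226 0.2272 0.2028] 0.67
wrist tote [0.4396 0.2444 0.1333] 0.87
wrist handle_mid [0.4431 0.2471 0.131 ] 0.73
wrist hook_seat [0.4397 0.2461 0.1345] 0.73
```

View pics/h8.png

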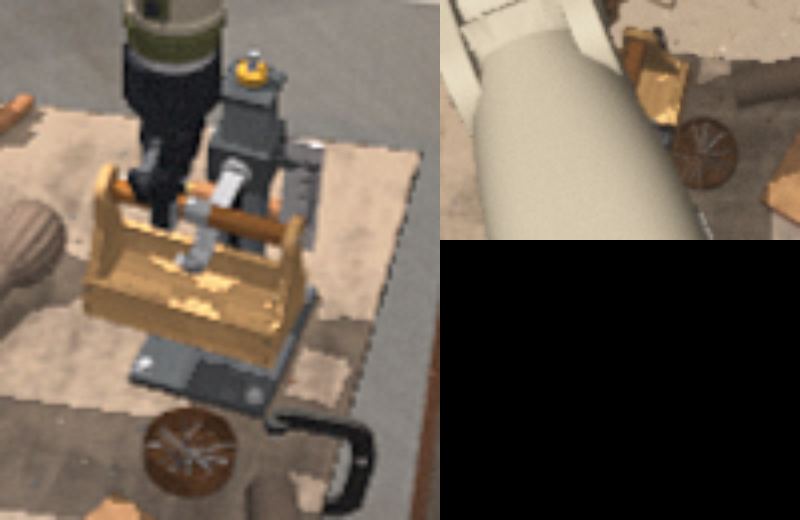

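The left crop shows the bar's bright sleeve at (195,210) directly above the hook at (195,250), with the gripper beside it at (160,180). The tote is level. Easing it down now.

Call:
{"api": "arm_command", "payload": {
  "commands": [
    [[0,0,0.04,0],[0,0,0.09,0],[0,0,0.14,0],[0,0,0.19,0],[0,0,0.24,0],[0,0,0.29,0],[0,0,0.34,0],[0,0,0.37,0],[0,0,0.4,0],[0,0,0.42,0]]
  ]
}}

```text
time: 47.08
position: [0.4155, 0.2509, 0.1502]
tool_rot: [-0.309, -3.126, 0.0]
force: [0.4, -0.2, -4.2]
width: 0.164
gripper_force: 88.0
```

Call:
{"api": "arm_command", "payload": {
  "commands": [
    [[0,0,0.02,0],[0,0,0.05,0],[0,0,0.08,0],[0,0,0.11,0],[0,0,0.14,0],[0,0,0.17,0],[0,0,0.2,0],[0,0,0.22,0],[0,0,0.24,0],[0,0,0.25,0]]
  ]
}}

```text
time: 47.92
position: [0.4158, 0.251, 0.1255]
tool_rot: [0.309, 3.126, 0.0]
force: [0.4, 0.2, -0.0]
width: 0.167
gripper_force: 88.4
```

```bash
python3 - <<'E'
from h import *
for i in range(4):
  s=get_state();print(s['position'],s['force'],s['moment']); grab_frame("scene")
for n in ["handle_mid","tote","hook_seat","scale_hook"]: print(n,[(np.round(d['at'],3),round(d['confidence'],2)) for d in place_of(n,"scene")[:2]])
E
```

```text
[0.41578958 0.25104599 0.12548317] [ 0.43190417  0.23003262 -0.03043336] [0.02162618 0.04447163 0.00421073]
[0.41575137 0.2510417  0.12541237] [ 0.0383093  -0.06604249 -0.8311283 ] [ 0.05077107 -0.05108979 -0.01146081]
[0.41576827 0.25104562 0.12557984] [ 0.27203868 -0.24051876 -0.88558397] [ 0.03558949 -0.07677481  0.00081619]
[0.41579506 0.2510653  0.12570419] [-0.27077104  0.69086691 -1.20873075] [ 0.02950004 -0.0153113  -0.01625692]
handle_mid [(array([0.439, 0.248, 0.173]), 0.65)]
tote [(array([0.436, 0.245, 0.068]), 0.98), (array([ 0.537,  0.1  , -0.002]), 0.18)]
hook_seat [(array([0.439, 0.247, 0.166]), 0.6)]Traceback (most recent call last):
  File "<stdin>", line 4, in <module>
ValueError: it knows: blank, ear, gouge, handle_mid, hook_seat, hook_tip, mallet, nail_tin, sanding_block, scale, screwdriver, tote
```

Call:
{"api": "arm_command", "payload": {
  "commands": [
    [[0,0,0.01,0],[0,0,0.02,0],[0,0,0.03,0],[0,0,0.04,0],[0,0,0.05,0],[0,0,0.055,0],[0,0,0.06,0],[0,0,0.06,0],[0,0,0.06,0],[0,0,0.06,0]]
  ]
}}

```text
time: 49.1
position: [0.4158, 0.251, 0.1197]
tool_rot: [0.309, 3.126, 0.0]
force: [0.8, 1.2, -0.9]
width: 0.17
gripper_force: 88.5
```

```bash
python3 - <<'E'
from h import *
F=[]
for i in range(10):
  s=get_state();F.append([*s['force'],*s['moment']]); grab_frame("scene")
print(s['time'],s['position'],np.mean(F,0),np.std(F,0))
for n in ["handle_mid","tote","hook_seat","ear"]: print(n,[(np.round(d['at'],3),round(d['confidence'],2)) for d in place_of(n,"scene")[:1]])
E
```

```text
49.55 [0.415679   0.2510227  0.11959775] [ 1.47475927  1.0233034  -0.65503752  0.19745265 -0.31154033  0.01312708] [0.35240428 0.3129611  0.49018904 0.02989995 0.02762896 0.03057991]
handle_mid [(array([0.443, 0.247, 0.17 ]), 0.73)]
tote [(array([0.44 , 0.247, 0.061]), 0.91)]
hook_seat [(array([0.442, 0.247, 0.158]), 0.74)]
ear [(array([0.519, 0.233, 0.133]), 0.86)]
```

Call:
{"api": "arm_command", "payload": {
  "commands": [
    [[0,0,0.01,0],[0,0,0.02,0],[0,0,0.03,0],[0,0,0.04,0],[0,0,0.04,0],[0,0,0.04,0],[0,0,0.04,0],[0,0,0.04,0],[0,0,0.04,0],[0,0,0.04,0]]
  ]
}}

```text
time: 50.63
position: [0.4155, 0.251, 0.1156]
tool_rot: [-0.309, -3.126, 0.0]
force: [1.6, 1.2, 0.2]
width: 0.17
gripper_force: 88.5
```

```bash
python3 - <<'E'
from h import *
F=[]
im=grab_frame("scene")
for i in range(8):
  s=get_state();F.append([*s['force'],*s['moment']]); grab_frame("scene")
print(s['time'],s['position'],np.mean(F,0),np.std(F,0))
for n in ["handle_mid","tote","hook_seat","ear"]: print(n,[(np.round(d['at'],3),round(d['confidence'],2)) for d in place_of(n,"scene")[:1]])
cv2.imwrite("pics/h9.png",cv2.resize(im[110:230,290:400,::-1],None,fx=5,fy=5,interpolation=cv2.INTER_CUBIC))
E
```

```text
51.0333 [0.41550253 0.25094135 0.11553539] [ 1.30575364  1.07221212 -0.0131251   0.2460052  -0.26108104  0.02817167] [0.32292512 0.10888093 0.36981102 0.03076338 0.03043363 0.03862347]
handle_mid [(array([0.439, 0.247, 0.165]), 0.57)]
tote [(array([0.441, 0.244, 0.058]), 0.83)]
hook_seat [(array([0.444, 0.248, 0.157]), 0.7)]
ear [(array([0.521, 0.23 , 0.126]), 0.75)]
```

View pics/h9.png

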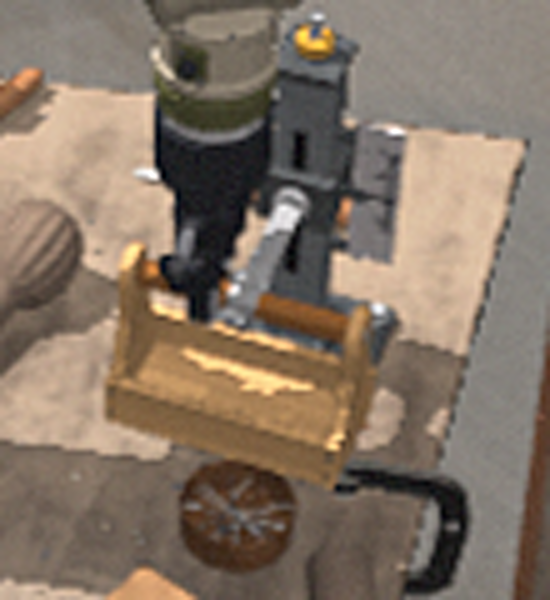

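The view shows the bar seated on the hook by the sleeve near (240,300), with the tote level and the base well clear of the table. The wrist carries about 0 N, so I'll ease the grip and then let go.

Call:
{"api": "arm_command", "payload": {
  "commands": [
    [[0,0,0,0],[0,0,0,0],[0,0,0,0],[0,0,0,0],[0,0,0,0],[0,0,0,0],[0,0,0,0],[0,0,0,0],[0,0,0,0],[0,0,0,0]]
  ],
  "newtons": 20
}}

```text
time: 52.12
position: [0.4155, 0.2509, 0.1155]
tool_rot: [-0.309, -3.126, 0.0]
force: [0.6, 0.4, -0.2]
width: 0.166
gripper_force: 88.5
```

Call:
{"api": "arm_command", "payload": {
  "commands": [
    [[0,0,0,0],[0,0,0,0],[0,0,0,0],[0,0,0,0],[0,0,0,0],[0,0,0,0],[0,0,0,0],[0,0,0,0],[0,0,0,0],[0,0,0,0]]
  ],
  "gripper": -0.1
}}

```text
time: 52.95
position: [0.4155, 0.251, 0.1155]
tool_rot: [0.309, 3.126, -0.0]
force: [0.5, -0.6, 0.7]
width: 0.444
gripper_force: 0.0
```

```bash
python3 - <<'E'
from h import *
s=get_state();print(s['position'],s['force'])
for k in range(2):
  grab_frame("scene")
  for n in ["handle_mid","tote","hook_seat","ear"]: print(n,[(np.round(d['at'],3),round(d['confidence'],2)) for d in place_of(n,"scene")[:1]])
E
```

```text
[0.41554619 0.25097573 0.11554716] [ 0.52011096 -0.56850821  0.69434469]
handle_mid [(array([0.441, 0.247, 0.163]), 0.72)]
tote [(array([0.438, 0.249, 0.058]), 0.86)]
hook_seat [(array([0.437, 0.247, 0.158]), 0.65)]
ear []
handle_mid [(array([0.439, 0.248, 0.163]), 0.71)]
tote [(array([0.44 , 0.244, 0.059]), 0.95)]
hook_seat [(array([0.441, 0.249, 0.156]), 0.59)]
ear [(array([0.519, 0.232, 0.128]), 0.7)]
```

Released and hanging level. Now retreating straight up.

Call:
{"api": "arm_command", "payload": {
  "commands": [
    [[0,0,-0.06,0],[0,0,-0.14,0],[0,0,-0.24,0],[0,0,-0.34,0],[0,0,-0.45,0],[0,0,-0.56,0],[0,0,-0.68,0],[0,0,-0.8,0],[0,0,-0.9,0],[0,0,-1,0]]
  ]
}}

```text
time: 54.28
position: [0.4158, 0.2511, 0.2172]
tool_rot: [0.309, 3.125, 0.001]
force: [-0.3, 0.7, -0.6]
width: 0.45
gripper_force: 0.0
```

Call:
{"api": "arm_command", "payload": {
  "commands": [
    [[0,0,-0.1,0],[0,0,-0.2,0],[0,0,-0.3,0],[0,0,-0.4,0],[0,0,-0.4,0],[0,0,-0.4,0],[0,0,-0.4,0],[0,0,-0.4,0],[0,0,-0.4,0],[0,0,-0.4,0]]
  ]
}}

```text
time: 55.12
position: [0.4153, 0.2508, 0.255]
tool_rot: [-0.309, -3.125, 0.001]
force: [0.3, -0.4, 0.8]
width: 0.448
gripper_force: 0.0
```

Call:
{"api": "arm_command", "payload": {
  "commands": [
    [[0,0,0,0],[0,0,0,0],[0,0,0,0],[0,0,0,0],[0,0,0,0],[0,0,0,0],[0,0,0,0],[0,0,0,0],[0,0,0,0],[0,0,0,0]]
  ]
}}

```text
time: 55.95
position: [0.4156, 0.251, 0.2556]
tool_rot: [0.309, 3.126, -0.0]
force: [0.2, -0.7, -0.7]
width: 0.454
gripper_force: 0.0
```

```bash
python3 - <<'E'
from h import *
s=get_state();print(s['time'],s['position'],s['force'])
A=[]
for k in range(4):
  A.append(grab_frame("scene")[100:230,290:400].astype(int))
print("diffs",[np.abs(A[i]-A[0]).mean().round(2) for i in range(1,4)])
for n in ["handle_mid","tote","hook_seat","ear","nail_tin","sanding_block","mallet"]: print(n,[(np.round(d['at'],3),round(d['confidence'],2)) for d in place_of(n,"scene")[:1]])
E
```

```text
55.95 [0.41557222 0.25096253 0.25555912] [ 0.16222555 -0.71764867 -0.7466305 ]
diffs [np.float64(2.49), np.float64(2.49), np.float64(2.49)]
handle_mid [(array([0.437, 0.248, 0.164]), 0.86)]
tote []
hook_seat [(array([0.438, 0.249, 0.155]), 0.61)]
ear [(array([0.519, 0.229, 0.126]), 0.75)]
nail_tin [(array([0.451, 0.18 , 0.002]), 0.92)]
sanding_block [(array([ 0.422,  0.07 , -0.003]), 0.62)]
mallet [(array([ 0.242,  0.357, -0.   ]), 0.82)]
```

```bash
python3 -c "
from bench import *
print(sign_off())"
```

```text
the job is handed in; nothing more can be done
None
```

The tote was stood up, released, and hung level and still from its sleeve, and I signed off at 56 s; but it was dropped once, and one descent pressed about 50 N, so the 40 N limit may count against it if the gripper's body made that contact.

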